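# Seat the spirit level in its pocket and level the sprung shelf

## Robot

A 7-joint arm with a two-finger parallel gripper is mounted at the origin on the work surface. World frame = base frame: x ahead of the robot, y to its left, z up, the work surface at z = 0. Lengths are in m, angles in rad, forces in N, time in s.
With the tool pointing down it reaches from about 0.35 to 0.9 m from the base axis. Payload 7.2 kg.
Tool frame: the origin (TCP) lies at the very end of the fingers, on their centre line; the grasp point (between the pads) lies 19 mm behind it; z points along the fingers, y is the line along which they close (so a half turn about z gives the same grasp; the last joint's range is limited). The gripper opens to 88 mm and grips with 3 to 60 N. Pads are 20 mm wide; open, the fingers measure 115 mm over their backs; the gripper's body (75 mm by 178 mm) begins 61 mm behind the grasp point.
Start: joints at [-1.284, 0.411, -0.013, 1.596, 0.006, 1.134, -0.082], TCP at [0.217, 0.586, 0.223] pointing down, gripper open.
Joint ranges: [-2.95, 2.95], [-0.29, 1.99], [-1.47, 1.44], [0.14, 2.54], [-1.03, 4.17], [0.13, 1.85], [-2.86, 2.86]. Speed limits (rad/s): [2.39, 2.39, 3.01, 3.01, 3.14, 3.14, 3.14].

## Interface

Orientations are given as a unit quaternion [x, y, z, w].
In Python, from plant import robot gives the robot as it stands.
- The arm moves only by the tool jog_arm, never from a script. Its argument "rows" is a list of rows, each an object with "delta_pos": the shift along the tool's x, y, z scaled (see below), a list of three; "spin": the turn about the tool's z scaled (see below). In form: [{"delta_pos": [tx, ty, tz], "spin": spin}, ...]. A call has 1 to 8 rows; each row shifts and turns the commanded pose from where the row before left it, along the tool's axes as they then stand; what a row does not reach is not made up. The controller multiplies each number of a shift by 0.25 m and each number of a turn by 45 degrees. A row lasts 1/12 s, in which the tool goes at most 41.7 mm and 7.16 degrees, less where a joint would pass 70% of its speed; a pose out of reach is approached as far as the arm can. A call with a number of a shift or a turn outside -1 to 1 is refused whole. A call with a gripper value outside its range is refused whole. "gripper" is the closure, from 0 (fully open) to 1 (shut), set as the call begins (left out, the last holds). The fingers move at their own pace and stop on an object; the grip force is fixed at half the most. Time passes only in rows, so rows that do not move let the fingers close. It gives the time, the measured TCP pose, the force, the opening and the grip force at its end, in the units of the state.
- robot.observe(): the state, without advancing time (a new reading comes with each control period).
- robot.snapshot(name): name is "side" or "top" or "wrist"; returns (picture, depth): 420x560x3 uint8, blue, green, red; 420x560 float32, m along the optical axis (not along the pixel's ray), 0 where there is no reading.
- robot.camera_model(name): a dict with "K" (3x3 intrinsics, pixels), "distortion" ([k1, k2, p1, p2, k3] as OpenCV has them; the pictures are not rectified), "camera_from_world" (4x4, takes a point from world to camera coordinates); the wrist camera has in their place "mount" (4x4, takes a point from camera to tool coordinates, whose origin is the TCP and whose axes are the flange's). Camera axes: x right, y up, looking along -z (the intrinsics and any distortion apply to the point x, -y, -z); pixel columns grow to the right and rows downward; lengths in m; the calibration is good to about 2 mm. A picture is of the moment at which its call begins: read the wrist's pose just before it. camera_model takes no time and is no camera call.
- robot.sign_off(): hands the job in; it is judged then, once.
The state is a dict: "time": time; "qpos": joint angles; "qvel": joint speeds; "effort": joint torques, N m; "tool_pos": TCP position; "tcp_rot": TCP orientation; "contact_force": force on the tool from outside, world axes, zero at the start; "wrist_torque": the same for the moment, N m; "finger_gap": finger opening in m; "finger_force": force on a finger pad.
Only numpy, scipy, OpenCV 4.12 (cv2) and the standard library are available. Lean on these libraries where they do the work, as an engineer would, in place of code of your own. Each camera call takes 0.05 s, during which the arm holds its last target. There are 200 camera calls.

## Task

Return the spirit level to its long pocket on the small shelf, standing on its base with the vial up, and let go of it. Then pinch the wing knob of the shelf's levelling foot, press it down until that end of the shelf is fully down on its stop, and turn the knob until the bubble lies between the two lines. Do not let go: finish while still holding the knob and pressing it down with the bubble centred, and leave the other things on the bench alone.

Things in the scene. Friction and masses are not known exactly. Their poses are not given: they have to be found in the camera images.
- level_mid (a point): Centre, half-way up, of the loose spirit level: an aluminium bar 24 (x) x 160 (y, its length) x 36 mm (z), 0.29 kg, upright on the bench, black end caps, a yellow-green vial along the middle of its top. The vial has two black lines 22 mm apart; the bubble is 16 mm long. Pinch it across its 24 mm; either way round in the pocket will do.
- pocket (a point): Centre of the floor of the level's pocket, on the shelf's top (76 mm above the bench when level). Rails 7 mm high, 5 mm thick enclose 30 (x) x 166 mm (y): 3 mm of play all round. Axes are the shelf's: y along it to its hinged end, x to its rear edge, z up. A black box and a bare drive up to 22 mm high are fixed on the shelf from 75 mm behind the pocket's centre line.
- shelf_hinge (a point): Middle of the hinge under the shelf's +y end (same axes), 60 mm above the bench. The white shelf, 200 (x) x 370 mm (y), tilts about this x axis; the knob's axis is 325 mm away towards -y, the pocket's centre 140 mm towards -y and 30 mm towards -x. The stand under the shelf is fixed to the bench.
- foot_knob: The black wing knob of the levelling foot, at the shelf's -y end. Origin on its axis, under its flange, 4 mm above the shelf's top. Flange 52 mm across, 6 mm thick; on it a wing bar 50 (its x) x 13 (its y) x 28 mm high, from 6 to 34 mm above the origin. Pinch the bar across its 13 mm and press down with the pinched bar, or with the fingertips on the flange.
- knob_grip (a point): Middle of the wing bar, 20 mm above the knob's origin. The knob turns with 0.12 N m of friction and stays where left. At the start its end of the shelf is always too high: turning anticlockwise seen from above lowers it, 2 mm a radian, and moves the bubble 9 mm a radian away from the knob. 0.7 to 2.1 rad are needed, so maybe two grasps; an overshoot is turned back clockwise.
- foot_spring (a joint): How far the shelf is pressed down on its sprung foot, rad: 0 lifted (when let be), 0.008 fully down on its stop. A spring lifts the knob's end: at the knob, about 4 N start it down and 8 N bring it fully down, 2.6 mm lower. Pressing it fully down moves the bubble 12 mm away from the knob (less if it lay at the end of its travel). The reading is as coarse as its range: go by the force, 10 to 15 N is ample.
- bubble (a joint): Position of the bubble in the vial, m, along the level's own y axis (that of level_mid): 0 centred, ends of its travel at -0.025 and 0.025. It runs to the higher end, 1.5 mm for each mrad of tilt, and takes about 1.5 s to settle.
- disk: Bystander, leave alone: a bare 3.5 inch hard disk, 102 x 147 x 26 mm; origin at the centre of its underside.
- adapter: Bystander, leave alone: a black power adapter, 50 x 110 x 30 mm; origin at the centre of its underside.
- mouse: Bystander, leave alone: a beige computer mouse, 62 x 110 x 31 mm; origin at the centre of its underside.
- tape: Bystander, leave alone: an empty roll of tape, 72 across x 20 mm; origin at the centre of its underside.
- driver: Bystander, leave alone: a screwdriver lying on the bench.
- mug: Bystander, leave alone: a white mug, 80 across x 95 mm; origin at the centre of its underside.
- carton: Bystander, leave alone: a small cardboard box, 90 x 130 x 60 mm; origin at the centre of its underside.
Mind the look-alikes: they are no part of the job. Of the things that look like the part that bears level_mid, take the one that is farthest to the robot's left at the start.

How it is judged:
By the outcome, as a careful person would: the job done as asked, in the order asked, and still so for the second after the job is handed in, while the arm keeps its last pose, push and grip.
It also fails if it takes over 72 s, if anything falls off the work surface, if the arm or the gripper's body presses on something with over 40 N, if the wrist force passes 120 N, or if a joint passes its speed limit or range.

## Working session

There is one attempt and no reset: what is moved stays moved. The work goes in short steps, Python scripts to look and compute and a tool call to move; the robot and the scene stay as the last step left them, time stands still between calls to the robot, and variables do not carry over. Pictures are saved under pics/ and viewed, at most 10 in all, crops included, and the job is handed in when it is done.

Besides the shell and the picture viewer there is one more tool, called after ">>>" as name(argument=value, ...) on one line, values as JSON. jog_arm: Moves the arm, as the interface text tells. Its arguments: {"type":"object","properties":{"rows":{"type":"array"},"gripper":{"type":"number"}},"required":["rows"]}

```bash
mkdir -p pics
cat > h.py <<'E'
import numpy as np, cv2
from plant import robot
from scipy.spatial.transform import Rotation as R
def cam(n,st=None):
    m=robot.camera_model(n)
    if n=="wrist":
        T=np.eye(4);T[:3,:3]=R.from_quat(st["tcp_rot"]).as_matrix();T[:3,3]=st["tool_pos"]
        W=T@np.array(m["mount"])
    else: W=np.linalg.inv(np.array(m["camera_from_world"]))
    return np.array(m["K"]),np.array(m["distortion"]),W
def snap(n,f):
    st=robot.observe(); p,d=robot.snapshot(n); c=cam(n,st)
    cv2.imwrite(f"pics/{f}.png",p); np.savez(f"pics/{f}.npz",d=d,K=c[0],D=c[1],W=c[2]); return p,d
def pts(f,uv,z=None):
    q=np.load(f"pics/{f}.npz"); out=[]
    for u,v in uv:
        x,y=cv2.undistortPoints(np.array([[[u,v]]],float),q["K"],q["D"])[0,0]
        r=np.array([x,-y,-1.])
        if z is None:
            dd=q["d"][int(v)-1:int(v)+2,int(u)-1:int(u)+2]; dd=np.median(dd); P=q["W"][:3,:3]@(r*dd)+q["W"][:3,3]
        else:
            w=q["W"][:3,:3]@r; o=q["W"][:3,3]; P=o+w*(z-o[2])/w[2]
        out.append(P)
    return np.array(out)
E
python3 - <<'E'
from h import *
print(robot.observe())
a,_=snap("top","top1"); b,_=snap("side","side1")
for n in("top1","side1"):
    print(np.load(f"pics/{n}.npz")["W"].round(2))
E
```

```text
{'time': 0.0, 'qpos': array([-1.28422507,  0.41188812, -0.01268636,  1.59705057,  0.00557993,
        1.13428492, -0.08219089]), 'qvel': array([-4.22866140e-04, -1.15505515e-03, -4.99608157e-04,  2.12848342e-05,
        1.36372895e-03, -1.93810278e-03, -1.34238418e-03]), 'effort': array([ 1.36049333e-03, -5.87964320e+01,  6.42575528e-01, -2.91070604e+01,
       -5.37486363e-02,  1.84126105e-02,  1.85758950e-04]), 'tool_pos': array([0.21698179, 0.58558529, 0.22181388]), 'tcp_rot': array([ 1.76455911e-01,  9.84308222e-01, -7.92856073e-04, -8.86670433e-05]), 'contact_force': array([0.20922196, 0.86836719, 0.31609647]), 'wrist_torque': array([ 0.00536726, -0.02936877,  0.00931426]), 'finger_force': 0.0, 'finger_gap': 0.08770240856669538}
[[ 0.    1.   -0.09  0.46]
 [-1.    0.    0.    0.03]
 [ 0.    0.09  1.    1.24]
 [ 0.    0.    0.    1.  ]]
[[ 0.73  0.5  -0.47 -0.02]
 [-0.68  0.53 -0.5  -0.59]
 [-0.    0.68  0.73  1.03]
 [ 0.    0.    0.    1.  ]]
```

View pics/top1.png

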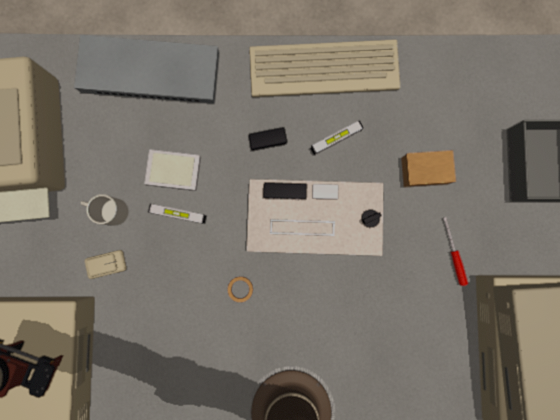

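View pics/side1.png

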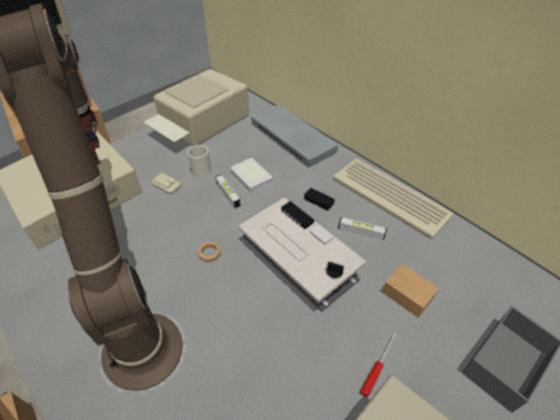

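Two spirit levels are visible in the top view: A at (177,214) and B at (337,137). World +y is image left, so A is the one farthest to the robot's left. The shelf is at (315,217), its pocket at (302,227) and the knob at (371,218), on the right. I'll confirm with one enlarged crop and measure.

Run:
```python
from h import *
p=cv2.imread("pics/top1.png")
a=cv2.resize(p[120:265,140:390],None,fx=3.2,fy=3.2,interpolation=cv2.INTER_CUBIC);cv2.imwrite("pics/c1.png",a[:600,:800])
np.set_printoptions(precision=4,suppress=True)
print(pts("top1",[(150,209),(204,219),(177,214)],.036))
print(pts("top1",[(312,150),(362,125)],.036))
print("shelf",pts("top1",[(249,180),(383,182),(382,255),(247,252)],.076))
print(pts("top1",[(270,223),(333,223),(333,235),(270,235)],.083))
print("knob",pts("top1",[(371,218)],.114),pts("top1",[(371,218),(177,214),(302,227)]))
```

```text
[[0.5661 0.3982 0.036 ]
 [0.5378 0.2447 0.036 ]
 [0.552  0.3215 0.036 ]]
[[ 0.7375 -0.0631  0.036 ]
 [ 0.8112 -0.2083  0.036 ]]
shelf [[ 0.6437  0.1149  0.076 ]
 [ 0.6386 -0.2563  0.076 ]
 [ 0.4375 -0.2496  0.076 ]
 [ 0.4452  0.1188  0.076 ]]
[[ 0.5241  0.0561  0.083 ]
 [ 0.5243 -0.116   0.083 ]
 [ 0.4916 -0.1156  0.083 ]
 [ 0.4914  0.056   0.083 ]]
knob [[ 0.5361 -0.2133  0.114 ]] [[ 0.5357 -0.212   0.12  ]
 [ 0.5519  0.3212  0.0372]
 [ 0.5135 -0.0314  0.0787]]
```

View pics/c1.png

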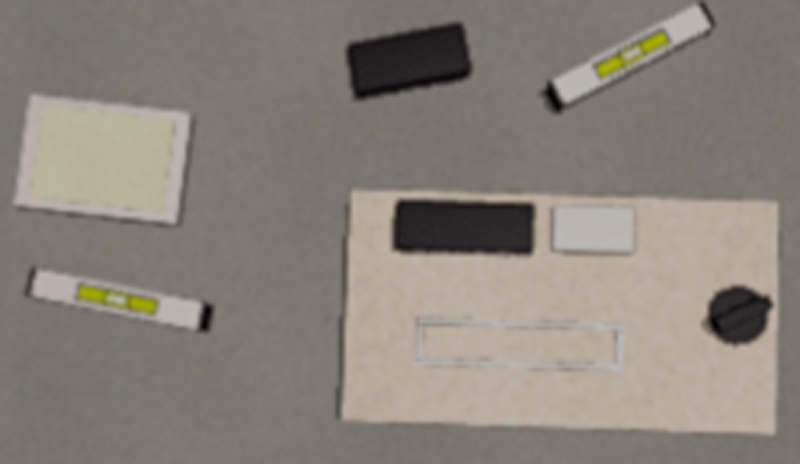

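The crop confirms A (left, vial at crop (117,298)) as the loose level to take; B is the look-alike. The pocket is at crop (520,343) and the knob's wing at (740,312). Moving above A.

>>> jog_arm(rows=[{"delta_pos": [-0.13,-0.044,0],"spin": 0},{"delta_pos": [-0.13,-0.044,0],"spin": 0},{"delta_pos": [-0.13,-0.044,0],"spin": 0},{"delta_pos": [-0.13,-0.044,0],"spin": 0},{"delta_pos": [-0.13,-0.044,0],"spin": 0},{"delta_pos": [-0.13,-0.044,0],"spin": 0},{"delta_pos": [-0.13,-0.044,0],"spin": 0},{"delta_pos": [-0.13,-0.044,0],"spin": 0}], gripper=0)

```text
time: 0.77
tool_pos: [0.4313, 0.4118, 0.2224]
tcp_rot: [0.176, 0.984, -0.0, -0.0]
contact_force: [0.3, 1.0, 0.1]
finger_gap: 0.0881
finger_force: 0.0
```

>>> jog_arm(rows=[{"delta_pos": [-0.13,-0.04,0],"spin": 0},{"delta_pos": [-0.13,-0.04,0],"spin": 0},{"delta_pos": [0,0,0],"spin": 0.15},{"delta_pos": [0,0,0],"spin": 0.15},{"delta_pos": [0,0,0],"spin": 0.15},{"delta_pos": [0,0,0],"spin": 0.15},{"delta_pos": [0,0,0],"spin": 0.15},{"delta_pos": [0,0,0],"spin": 0.15}])

```text
time: 1.43
tool_pos: [0.4842, 0.3717, 0.2222]
tcp_rot: [0.509, 0.861, -0.0, -0.0]
contact_force: [-0.2, -0.3, 0.5]
finger_gap: 0.0878
finger_force: 0.0
```

>>> jog_arm(rows=[{"delta_pos": [0,0,0],"spin": 0.15},{"delta_pos": [0,0,0],"spin": 0.15},{"delta_pos": [0,0,0],"spin": 0.15},{"delta_pos": [0,0,0],"spin": 0.15},{"delta_pos": [0,0,0],"spin": 0.15},{"delta_pos": [0,0,0],"spin": 0.13},{"delta_pos": [0,0,0],"spin": 0},{"delta_pos": [0,0,0],"spin": 0}])

```text
time: 2.1
tool_pos: [0.4841, 0.3719, 0.2223]
tcp_rot: [0.767, 0.641, -0.0, 0.0]
contact_force: [-0.1, 0.1, 0.6]
finger_gap: 0.0881
finger_force: 0.0
```

```bash
cat >> h.py <<'E'
def yaw(st): # direction of tool y
    y=R.from_quat(st["tcp_rot"]).as_matrix()[:,1]; return np.degrees(np.arctan2(y[1],y[0]))
def go(p,ya=None):
    st=robot.observe(); M=R.from_quat(st["tcp_rot"]).as_matrix(); d=(M.T@(np.array(p)-st["tool_pos"]))/.25
    s=None if ya is None else (((yaw(st)-ya)+180)%360-180)/45
    print("pos",st["tool_pos"].round(4),"yaw",round(yaw(st),2),"q7",st["qpos"][6].round(2),"delta",d.round(3),"spin",s,"F",st["contact_force"].round(1),"gap",round(st["finger_gap"],4))
E
python3 - <<'E'
from h import *
go([.552,.3215,.012],-10.4)
snap("wrist","w1")
E
```

```text
pos [0.4841 0.3719 0.2223] yaw -10.23 q7 -0.77 delta [-0.15   0.303  0.841] spin 0.0037946621594351707 F [-0.1  0.1  0.6] gap 0.0881
```

View pics/w1.png

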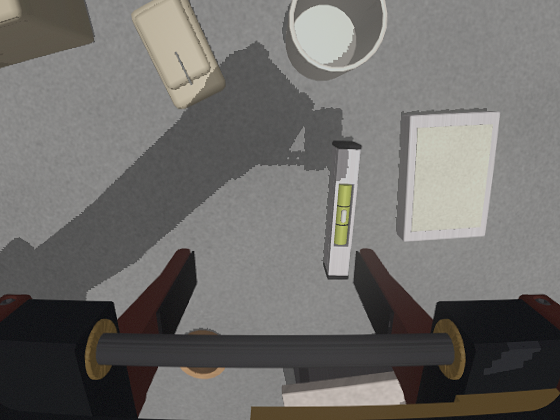

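The wrist view shows level A with its top running from the far cap (346,143) to the near cap (337,276), with the vial at (344,214).

Run:
```python
from h import *
a=pts("w1",[(346,142),(337,276),(344,214)],.036);print(a)
d=a[0]-a[1];print(np.degrees(np.arctan2(d[0],d[1])),np.linalg.norm(d))
c=(a[0]+a[1])/2; go([*c[:2],.012],-np.degrees(np.arctan2(d[0],d[1])))
```

```text
[[0.56720998 0.40833635 0.036     ]
 [0.53877    0.25261787 0.036     ]
 [0.55580189 0.32919508 0.036     ]]
10.350262835366937 0.15829427829979018
pos [0.4841 0.3719 0.2224] yaw -10.21 q7 -0.77 delta [-0.114  0.301  0.841] spin 0.00322180930761091 F [0.3 0.  0.9] gap 0.0881
```

>>> jog_arm(rows=[{"delta_pos": [-0.04,0.1,0],"spin": 0},{"delta_pos": [-0.04,0.1,0],"spin": 0},{"delta_pos": [-0.034,0.1,0],"spin": 0},{"delta_pos": [0,0,0.13],"spin": 0},{"delta_pos": [0,0,0.13],"spin": 0},{"delta_pos": [0,0,0.13],"spin": 0},{"delta_pos": [0,0,0.13],"spin": 0},{"delta_pos": [0,0,0],"spin": 0}])

```text
time: 2.82
tool_pos: [0.5492, 0.3283, 0.0862]
tcp_rot: [0.768, 0.641, -0.005, -0.001]
contact_force: [-2.1, -0.6, 0.1]
finger_gap: 0.0879
finger_force: 0.0
```

Run:
```python
from h import *
go([.553,.3295,.012],-10.35)
```

```text
pos [0.5492 0.3283 0.0862] yaw -10.27 q7 -0.58 delta [0.01  0.016 0.297] spin 0.0018696472532547482 F [-2.1 -0.6  0.1] gap 0.0879
```

>>> jog_arm(rows=[{"delta_pos": [0.003,0.01,0.09],"spin": 0},{"delta_pos": [0.003,0,0.09],"spin": 0},{"delta_pos": [0,0,0.06],"spin": 0},{"delta_pos": [0,0,0.045],"spin": 0},{"delta_pos": [0,0,0],"spin": 0},{"delta_pos": [0,0,0],"spin": 0}])

```text
time: 3.32
tool_pos: [0.5561, 0.3315, 0.0222]
tcp_rot: [0.768, 0.64, 0.0, -0.0]
contact_force: [1.0, 0.4, 0.7]
finger_gap: 0.0881
finger_force: 0.0
```

>>> jog_arm(rows=[{"delta_pos": [0,0,0],"spin": 0},{"delta_pos": [0,0,0],"spin": 0},{"delta_pos": [0,0,0],"spin": 0},{"delta_pos": [0,0,0],"spin": 0},{"delta_pos": [0,0,0],"spin": 0},{"delta_pos": [0,0,0],"spin": 0},{"delta_pos": [0,0,0],"spin": 0},{"delta_pos": [0,0,0],"spin": 0}], gripper=1)

```text
time: 3.98
tool_pos: [0.5557, 0.3313, 0.0214]
tcp_rot: [0.768, 0.64, -0.0, 0.0]
contact_force: [-0.0, -0.4, 0.5]
finger_gap: 0.0387
finger_force: 0.0
```

Run:
```python
from h import *
go([.508,-.03,.22],-1)
```

```text
pos [0.5557 0.3313 0.0214] yaw -10.43 q7 -0.55 delta [-1.456  0.074 -0.794] spin -0.2094520947282029 F [-0.  -0.4  0.5] gap 0.0387
```

>>> jog_arm(rows=[{"delta_pos": [0,0,0],"spin": 0},{"delta_pos": [0,-0.005,0.013],"spin": 0},{"delta_pos": [0,-0.005,0.013],"spin": 0},{"delta_pos": [0,0,0.01],"spin": 0},{"delta_pos": [0,0,0],"spin": 0},{"delta_pos": [0,0,0],"spin": 0}], gripper=0.3)

```text
time: 4.48
tool_pos: [0.5531, 0.3317, 0.012]
tcp_rot: [0.768, 0.64, -0.0, -0.0]
contact_force: [-1.0, -0.4, 0.4]
finger_gap: 0.0616
finger_force: 0.0
```

>>> jog_arm(rows=[{"delta_pos": [0,0,0],"spin": 0},{"delta_pos": [0,0,0],"spin": 0},{"delta_pos": [0,0,0],"spin": 0},{"delta_pos": [0,0,0],"spin": 0},{"delta_pos": [0,0,0],"spin": 0},{"delta_pos": [0,0,0],"spin": 0},{"delta_pos": [0,0,0],"spin": 0},{"delta_pos": [0,0,0],"spin": 0}], gripper=1)

```text
time: 5.15
tool_pos: [0.5535, 0.3317, 0.0125]
tcp_rot: [0.768, 0.64, 0.0, 0.0]
contact_force: [1.1, 0.1, -0.1]
finger_gap: 0.0238
finger_force: 30.0
```

>>> jog_arm(rows=[{"delta_pos": [0,0,0],"spin": 0},{"delta_pos": [0,0,0],"spin": 0},{"delta_pos": [0,0,0],"spin": 0},{"delta_pos": [0,0,0],"spin": 0}])

```text
time: 5.48
tool_pos: [0.5535, 0.3317, 0.0125]
tcp_rot: [0.768, 0.64, 0.0, 0.0]
contact_force: [2.1, -1.2, 0.9]
finger_gap: 0.0238
finger_force: 30.0
```

Run:
```python
from h import *
go([.508,-.03,.22],-1)
```

```text
pos [0.5535 0.3317 0.0125] yaw -10.43 q7 -0.55 delta [-1.456  0.083 -0.83 ] spin -0.20960657311435524 F [ 2.1 -1.2  0.9] gap 0.0238
```

>>> jog_arm(rows=[{"delta_pos": [0,0,-0.05],"spin": 0},{"delta_pos": [0,0,-0.1],"spin": 0},{"delta_pos": [0,0,-0.12],"spin": 0},{"delta_pos": [0,0,-0.12],"spin": 0},{"delta_pos": [0,0,-0.12],"spin": 0},{"delta_pos": [0,0,-0.08],"spin": 0},{"delta_pos": [-0.05,0.005,0],"spin": 0},{"delta_pos": [-0.1,0.01,0],"spin": 0}])

```text
time: 6.15
tool_pos: [0.5494, 0.2972, 0.1608]
tcp_rot: [0.767, 0.642, 0.001, -0.001]
contact_force: [1.0, 0.2, -4.1]
finger_gap: 0.0237
finger_force: 30.0
```

>>> jog_arm(rows=[{"delta_pos": [-0.12,0.01,0],"spin": 0},{"delta_pos": [-0.12,0.01,0],"spin": 0},{"delta_pos": [-0.12,0.01,0],"spin": 0},{"delta_pos": [-0.12,0.01,0],"spin": 0},{"delta_pos": [-0.12,0.01,0],"spin": 0},{"delta_pos": [-0.12,0.01,0],"spin": 0},{"delta_pos": [-0.12,0,0],"spin": 0},{"delta_pos": [-0.12,0,0],"spin": 0}])

```text
time: 6.82
tool_pos: [0.5195, 0.0533, 0.159]
tcp_rot: [0.769, 0.64, -0.001, -0.001]
contact_force: [0.8, -0.4, -3.5]
finger_gap: 0.0237
finger_force: 30.0
```

>>> jog_arm(rows=[{"delta_pos": [-0.12,0,0],"spin": 0},{"delta_pos": [-0.12,0,0],"spin": 0},{"delta_pos": [-0.05,0,0],"spin": 0},{"delta_pos": [0,0,0],"spin": -0.1},{"delta_pos": [0,0,0],"spin": -0.1},{"delta_pos": [0,0,0],"spin": 0},{"delta_pos": [0,0,0],"spin": 0},{"delta_pos": [0,0,0],"spin": 0}])

```text
time: 7.48
tool_pos: [0.5078, -0.0157, 0.1595]
tcp_rot: [0.717, 0.697, -0.0, -0.0]
contact_force: [0.4, 0.9, -3.4]
finger_gap: 0.024
finger_force: 30.0
```

Run:
```python
from h import *
go([.508,-.03,.16],-1)
snap("wrist","w2"); snap("top","top2")
p=cv2.imread("pics/top2.png")
cv2.imwrite("pics/c2.png",cv2.resize(p[165:270,230:395],None,fx=4.8,fy=4.8,interpolation=cv2.INTER_CUBIC))
```

```text
pos [ 0.5078 -0.0157  0.1595] yaw -1.55 q7 0.08 delta [-0.057  0.002 -0.002] spin -0.012256922515672387 F [ 0.4  0.9 -3.4] gap 0.024
```

View pics/w2.png

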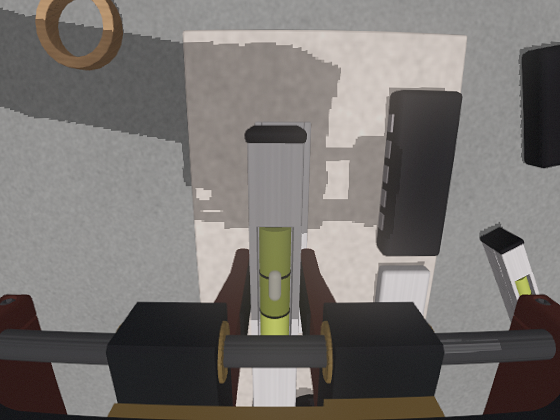

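The wrist view shows the held level with its far cap at (276,133), above the pocket; the rail corner is faintly visible near (307,122). An enlarged crop will give the edges.

Run:
```python
from h import *
p=cv2.imread("pics/w2.png")[105:255,225:335]
p=cv2.resize(p,None,fx=4,fy=4,interpolation=cv2.INTER_CUBIC); q=cv2.imread("pics/top2.png")[215:245,260:345]
q=cv2.resize(q,None,fx=4.2,fy=4.2*1.5,interpolation=cv2.INTER_CUBIC)
o=np.zeros((600,800,3),np.uint8);o[:,:440]=p;o[:q.shape[0],443:443+q.shape[1]]=q[:,:357]
p=cv2.convertScaleAbs(o,alpha=1.3);cv2.imwrite("pics/c3.png",p)
np.set_printoptions(precision=4,suppress=True)
print(np.load("pics/w2.npz")["W"])
```

```text
[[ 0.9996  0.025   0.0101  0.5108]
 [-0.0269  0.9528  0.3024  0.0686]
 [-0.002  -0.3025  0.9531  0.3219]
 [ 0.      0.      0.      1.    ]]
```

View pics/c3.png

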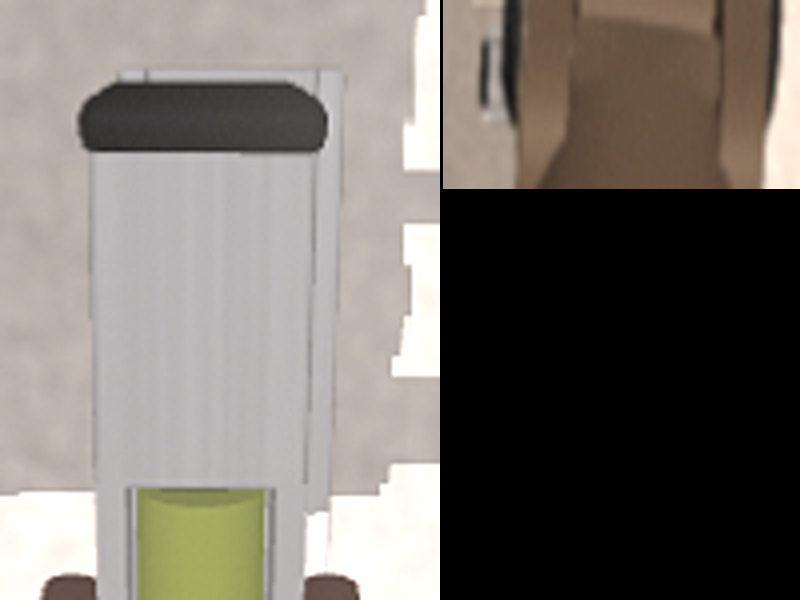

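The crop shows the pocket's far rail outer edge at crop y≈70, spanning x 118 to 345. The right rail's outer edge goes down to about (330,500). The level's cap spans x 80 to 328 with its far edge at y≈83.

Run:
```python
from h import *
np.set_printoptions(precision=4,suppress=True)
f=lambda L:[(225+a/4-.375,105+b/4-.375) for a,b in L]
r=pts("w2",f([(118,70),(345,72),(331,500),(147,70),(318,70)]),.084);print("rail",r)
l=pts("w2",f([(200,83),(80,120),(328,120),(93,300),(314,300),(132,490),(271,490)]),.183);print("level",l)
for z in(.084,.083):pass
d=r[1]-r[2];print("railyaw",-np.degrees(np.arctan2(d[0],d[1])))
d=(l[1]+l[2]-l[5]-l[6])/2;print("lvlyaw",-np.degrees(np.arctan2(d[0],d[1])))
st=robot.observe();print(st["tool_pos"])
```

```text
rail [[ 0.4955  0.0598  0.084 ]
 [ 0.5356  0.0584  0.084 ]
 [ 0.5333 -0.0223  0.084 ]
 [ 0.5007  0.0597  0.084 ]
 [ 0.5309  0.0589  0.084 ]]
level [[0.5103 0.0619 0.183 ]
 [0.4977 0.0585 0.183 ]
 [0.5235 0.0578 0.183 ]
 [0.4981 0.0394 0.183 ]
 [0.522  0.0387 0.183 ]
 [0.5014 0.0174 0.183 ]
 [0.5171 0.017  0.183 ]]
railyaw -1.6412589064823824
lvlyaw -1.8864586629677051
[ 0.5081 -0.0156  0.1597]
```

>>> jog_arm(rows=[{"delta_pos": [-0.022,0.01,0],"spin": 0},{"delta_pos": [-0.021,0.011,0],"spin": 0},{"delta_pos": [0,0,0.08],"spin": 0},{"delta_pos": [0,0,0.08],"spin": 0},{"delta_pos": [0,0,0.04],"spin": 0.005},{"delta_pos": [0,0,0],"spin": 0},{"delta_pos": [0,0,0],"spin": 0},{"delta_pos": [0,0,0],"spin": 0}])

```text
time: 8.25
tool_pos: [0.514, -0.027, 0.1107]
tcp_rot: [0.717, 0.697, 0.0, 0.0]
contact_force: [1.0, -0.0, -2.7]
finger_gap: 0.024
finger_force: 30.0
```

Run:
```python
from h import *
go([.513,-.0265,.11])
snap("wrist","w3")
p=cv2.imread("pics/w3.png")[105:255,215:345]
cv2.imwrite("pics/c4.png",cv2.convertScaleAbs(cv2.resize(p,None,fx=4,fy=4,interpolation=cv2.INTER_CUBIC),alpha=1.2))
```

```text
pos [ 0.514  -0.027   0.1107] yaw -1.67 q7 0.14 delta [ 0.002 -0.004  0.003] spin None F [ 1.  -0.  -2.7] gap 0.024
```

View pics/c4.png

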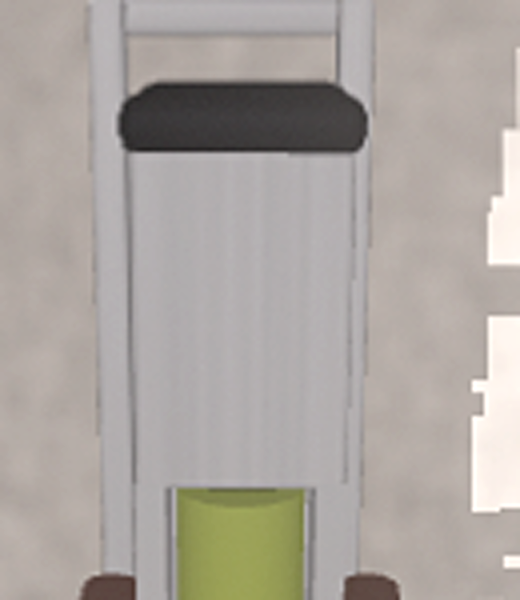

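The crop shows the level above the pocket. The far rail spans crop y≈3–30, the left rail's outer edge goes (89,20)→(105,500), the right's outer edge (373,20)→(360,450), and the cap spans x 118 to 368 with its far edge at y≈83.

Run:
```python
from h import *
np.set_printoptions(precision=4,suppress=True)
f=lambda L:[(215+a/4-.375,105+b/4-.375) for a,b in L]
print("rail",pts("w3",f([(89,20),(105,500),(373,20),(360,450),(230,3),(230,30)]),.084))
print("level",pts("w3",f([(245,83),(118,120),(368,120),(135,460),(347,460)]),.134))
```

```text
rail [[ 0.4958  0.0574  0.084 ]
 [ 0.4938 -0.0138  0.084 ]
 [ 0.5353  0.0562  0.084 ]
 [ 0.5333 -0.0068  0.084 ]
 [ 0.5155  0.0591  0.084 ]
 [ 0.5154  0.0554  0.084 ]]
level [[0.5171 0.0506 0.134 ]
 [0.5038 0.0472 0.134 ]
 [0.5299 0.0465 0.134 ]
 [0.5036 0.0097 0.134 ]
 [0.5275 0.009  0.134 ]]
```

>>> jog_arm(rows=[{"delta_pos": [0.002,-0.006,0],"spin": 0},{"delta_pos": [0,0,0.03],"spin": 0},{"delta_pos": [0,0,0.02],"spin": 0},{"delta_pos": [0,0,0.01],"spin": 0},{"delta_pos": [0,0,0],"spin": 0},{"delta_pos": [0,0,0],"spin": 0}])

```text
time: 8.8
tool_pos: [0.5116, -0.0263, 0.0946]
tcp_rot: [0.717, 0.697, -0.0, -0.0]
contact_force: [0.5, 0.0, -3.0]
finger_gap: 0.0235
finger_force: 30.0
```

>>> jog_arm(rows=[{"delta_pos": [0,0,0.008],"spin": 0},{"delta_pos": [0,0,0],"spin": 0},{"delta_pos": [0,0,0],"spin": 0}])

```text
time: 9.05
tool_pos: [0.5119, -0.0262, 0.0929]
tcp_rot: [0.717, 0.697, 0.0, 0.0]
contact_force: [0.5, -0.4, -2.5]
finger_gap: 0.0244
finger_force: 30.0
```

>>> jog_arm(rows=[{"delta_pos": [0,0,0.006],"spin": 0},{"delta_pos": [0,0,0],"spin": 0},{"delta_pos": [0,0,0],"spin": 0}])

```text
time: 9.3
tool_pos: [0.5121, -0.0262, 0.0916]
tcp_rot: [0.717, 0.697, 0.0, 0.0]
contact_force: [-0.5, 0.4, -0.4]
finger_gap: 0.0239
finger_force: 30.0
```

>>> jog_arm(rows=[{"delta_pos": [0,0,0.004],"spin": 0},{"delta_pos": [0,0,0],"spin": 0},{"delta_pos": [0,0,0],"spin": 0}])

```text
time: 9.55
tool_pos: [0.5121, -0.026, 0.0906]
tcp_rot: [0.717, 0.697, 0.0, 0.0]
contact_force: [1.1, 1.2, 1.5]
finger_gap: 0.0239
finger_force: 30.0
```

>>> jog_arm(rows=[{"delta_pos": [0,0,0],"spin": 0},{"delta_pos": [0,0,0],"spin": 0},{"delta_pos": [0,0,0],"spin": 0},{"delta_pos": [0,0,0],"spin": 0},{"delta_pos": [0,0,0],"spin": 0},{"delta_pos": [0,0,-0.08],"spin": 0},{"delta_pos": [0,0,-0.14],"spin": 0},{"delta_pos": [0,0,-0.14],"spin": 0}], gripper=0.3)

```text
time: 10.22
tool_pos: [0.5108, -0.0265, 0.1806]
tcp_rot: [0.717, 0.697, -0.001, -0.001]
contact_force: [0.4, -0.3, 0.4]
finger_gap: 0.0616
finger_force: 0.0
```

Run:
```python
from h import *
go([.537,-.213,.18],23)
snap("side","side2");snap("wrist","w4")
a=cv2.resize(cv2.imread("pics/side2.png")[180:315,225:385],(400,338),interpolation=cv2.INTER_CUBIC)
b=cv2.resize(cv2.imread("pics/w4.png"),(400,300))
o=np.zeros((338,800,3),np.uint8);o[:,:400]=a;o[:300,400:]=b;cv2.imwrite("pics/c5.png",o)
```

```text
pos [ 0.5108 -0.0265  0.1806] yaw -1.68 q7 0.08 delta [-0.743  0.127  0.003] spin -0.5484048198946602 F [ 0.4 -0.3  0.4] gap 0.0616
```

View pics/c5.png

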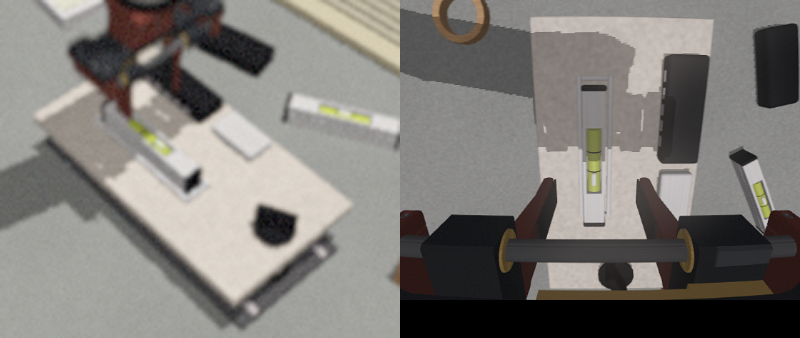

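The level sits in its pocket inside the rails, and the bubble is at the knob end of the vial (594,182). Next is the knob: I'll turn the tool half-way round so the whole turn fits in one grasp.

>>> jog_arm(rows=[{"delta_pos": [-0.14,0,0],"spin": 0},{"delta_pos": [-0.14,0,0],"spin": 0},{"delta_pos": [-0.13,0,0],"spin": 0},{"delta_pos": [0,0,0],"spin": 0.157},{"delta_pos": [0,0,0],"spin": 0.157},{"delta_pos": [0,0,0],"spin": 0.157},{"delta_pos": [0,0,0],"spin": 0.157},{"delta_pos": [0,0,0],"spin": 0.157}])

```text
time: 10.98
tool_pos: [0.5087, -0.1288, 0.1799]
tcp_rot: [0.896, 0.443, -0.0, -0.0]
contact_force: [0.6, 0.4, -0.2]
finger_gap: 0.0616
finger_force: 0.0
```

>>> jog_arm(rows=[{"delta_pos": [0,0,0],"spin": 0.157},{"delta_pos": [0,0,0],"spin": 0.157},{"delta_pos": [0,0,0],"spin": 0.157},{"delta_pos": [0,0,0],"spin": 0.157},{"delta_pos": [0,0,0],"spin": 0.157},{"delta_pos": [0,0,0],"spin": 0.157},{"delta_pos": [0,0,0],"spin": 0.157},{"delta_pos": [0,0,0],"spin": 0.157}])

```text
time: 11.65
tool_pos: [0.5087, -0.1286, 0.18]
tcp_rot: [0.999, -0.034, -0.0, 0.0]
contact_force: [0.6, 0.3, -0.1]
finger_gap: 0.0611
finger_force: 0.0
```

>>> jog_arm(rows=[{"delta_pos": [0,0,0],"spin": 0.157},{"delta_pos": [0,0,0],"spin": 0.157},{"delta_pos": [0,0,0],"spin": 0.157},{"delta_pos": [0,0,0],"spin": 0.157},{"delta_pos": [0,0,0],"spin": 0.157},{"delta_pos": [0,0,0],"spin": 0.157},{"delta_pos": [0,0,0],"spin": 0.157},{"delta_pos": [0,0,0],"spin": 0.157}])

```text
time: 12.32
tool_pos: [0.5088, -0.1286, 0.18]
tcp_rot: [0.864, -0.503, -0.0, 0.0]
contact_force: [-0.0, -0.1, 0.3]
finger_gap: 0.0614
finger_force: 0.0
```

>>> jog_arm(rows=[{"delta_pos": [0,0,0],"spin": 0.157},{"delta_pos": [0,0,0],"spin": 0},{"delta_pos": [0,0,0],"spin": 0}])

```text
time: 12.57
tool_pos: [0.5087, -0.1286, 0.1799]
tcp_rot: [0.835, -0.551, -0.0, 0.001]
contact_force: [-0.1, -0.3, 0.2]
finger_gap: 0.0616
finger_force: 0.0
```

Run:
```python
from h import *
np.set_printoptions(precision=4,suppress=True)
p,d=snap("wrist","w5")
q=np.load("pics/w5.npz"); u,v=np.meshgrid(np.arange(560),np.arange(420))
xy=cv2.undistortPoints(np.stack([u,v],-1).reshape(-1,1,2).astype(float),q["K"],q["D"])[:,0]
D=d.ravel()[:,None]; P=np.hstack([xy[:,:1]*D,-xy[:,1:]*D,-D])@q["W"][:3,:3].T+q["W"][:3,3]
near=(np.hypot(P[:,0]-.537,P[:,1]+.213)<.045)&(D[:,0]>0)
print(np.histogram(P[near,2],bins=np.arange(.07,.135,.004)))
w=P[near&(P[:,2]>.108)&(P[:,2]<.13)]; print(len(w)); r=cv2.minAreaRect(((w[:,:2])*1000).astype(np.float32)); print("wing",r)
f=P[near&(P[:,2]>.086)&(P[:,2]<.1)]; print("flange",cv2.minEnclosingCircle((f[:,:2]*1000).astype(np.float32)))
go([.537,-.213,.2],-157)
```

```text
(array([   0,    0, 4650, 1839,   42, 2541,    0,    0,    0,    0,    1,
         78, 1497,    1,    0,    0]), array([0.07 , 0.074, 0.078, 0.082, 0.086, 0.09 , 0.094, 0.098, 0.102,
       0.106, 0.11 , 0.114, 0.118, 0.122, 0.126, 0.13 , 0.134]))
1577
wing ((537.3704833984375, -213.61854553222656), (12.983683586120605, 49.969970703125), 24.11908721923828)
flange ((537.02001953125, -214.03648376464844), 26.00141143798828)
pos [ 0.5088 -0.1286  0.1801] yaw -156.84 q7 -2.03 delta [ 0.355  0.029 -0.08 ] spin 0.0035446954815502823 F [-0.1  0.5 -0.3] gap 0.0615
```

View pics/w5.png

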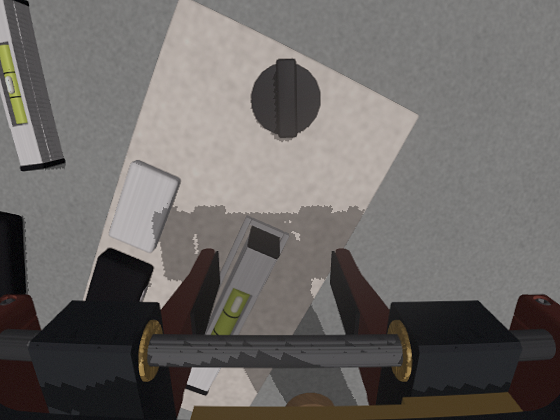

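The wrist view shows the knob at (286,98), with its wing nearly in line with the tool. The depth data put its centre at (0.537, -0.214), wing top at 0.120 and flange top at 0.092.

>>> jog_arm(rows=[{"delta_pos": [0.12,0.01,0],"spin": 0},{"delta_pos": [0.12,0.01,0],"spin": 0},{"delta_pos": [0.118,0.009,0],"spin": -0.02},{"delta_pos": [0,0,0],"spin": 0},{"delta_pos": [0,0,0.1],"spin": 0},{"delta_pos": [0,0,0.08],"spin": 0},{"delta_pos": [0,0,0],"spin": 0},{"delta_pos": [0,0,0],"spin": 0}])

```text
time: 13.28
tool_pos: [0.5364, -0.2136, 0.1351]
tcp_rot: [0.838, -0.545, -0.001, 0.0]
contact_force: [-0.4, -0.2, 0.3]
finger_gap: 0.0615
finger_force: 0.0
```

Run:
```python
from h import *
go([.5374,-.2138,.096],-155.9)
```

```text
pos [ 0.5364 -0.2136  0.1351] yaw -156.09 q7 -1.84 delta [ 0.002 -0.003  0.156] spin -0.0043094020241792605 F [-0.4 -0.2  0.3] gap 0.0615
```

>>> jog_arm(rows=[{"delta_pos": [0.002,-0.003,0.08],"spin": 0},{"delta_pos": [0,0,0.05],"spin": 0},{"delta_pos": [0,0,0.022],"spin": 0},{"delta_pos": [0,0,0],"spin": 0},{"delta_pos": [0,0,0],"spin": 0},{"delta_pos": [0,0,0],"spin": 0}])

```text
time: 13.78
tool_pos: [0.5383, -0.2143, 0.0982]
tcp_rot: [0.838, -0.546, 0.0, -0.0]
contact_force: [0.1, 0.1, 0.2]
finger_gap: 0.0612
finger_force: 0.0
```

>>> jog_arm(rows=[{"delta_pos": [0,0,0],"spin": 0},{"delta_pos": [0,0,0],"spin": 0},{"delta_pos": [0,0,0],"spin": 0},{"delta_pos": [0,0,0],"spin": 0},{"delta_pos": [0,0,0],"spin": 0},{"delta_pos": [0,0,0],"spin": 0},{"delta_pos": [0,0,0],"spin": 0},{"delta_pos": [0,0,0],"spin": 0}], gripper=1)

```text
time: 14.45
tool_pos: [0.5378, -0.2142, 0.0974]
tcp_rot: [0.838, -0.546, -0.0, 0.0]
contact_force: [0.4, -1.2, 0.1]
finger_gap: 0.0131
finger_force: 29.9
```

>>> jog_arm(rows=[{"delta_pos": [0,0,0],"spin": 0},{"delta_pos": [0,0,0],"spin": 0}])

```text
time: 14.62
tool_pos: [0.5378, -0.2141, 0.0974]
tcp_rot: [0.838, -0.546, -0.0, 0.0]
contact_force: [-0.8, -0.2, 0.1]
finger_gap: 0.0127
finger_force: 29.9
```

>>> jog_arm(rows=[{"delta_pos": [0,0,0.006],"spin": 0},{"delta_pos": [0,0,0.006],"spin": 0},{"delta_pos": [0,0,0],"spin": 0},{"delta_pos": [0,0,0],"spin": 0}])

```text
time: 14.95
tool_pos: [0.5384, -0.2144, 0.095]
tcp_rot: [0.838, -0.546, 0.001, -0.0]
contact_force: [-0.6, 0.3, 7.5]
finger_gap: 0.0127
finger_force: 29.9
```

>>> jog_arm(rows=[{"delta_pos": [0,0,0.004],"spin": 0},{"delta_pos": [0,0,0],"spin": 0},{"delta_pos": [0,0,0],"spin": 0}])

```text
time: 15.2
tool_pos: [0.5387, -0.2145, 0.0944]
tcp_rot: [0.838, -0.546, 0.001, -0.0]
contact_force: [-0.6, 1.0, 9.8]
finger_gap: 0.013
finger_force: 29.9
```

>>> jog_arm(rows=[{"delta_pos": [0,0,0.003],"spin": 0},{"delta_pos": [0,0,0],"spin": 0},{"delta_pos": [0,0,0],"spin": 0},{"delta_pos": [0,0,0],"spin": 0},{"delta_pos": [0,0,0],"spin": 0},{"delta_pos": [0,0,0],"spin": 0},{"delta_pos": [0,0,0],"spin": 0},{"delta_pos": [0,0,0],"spin": 0}])

```text
time: 15.87
tool_pos: [0.5392, -0.2145, 0.0942]
tcp_rot: [0.838, -0.546, 0.001, -0.001]
contact_force: [-1.3, 1.5, 13.7]
finger_gap: 0.013
finger_force: 30.0
```

>>> jog_arm(rows=[{"delta_pos": [0,0,0],"spin": 0},{"delta_pos": [0,0,0],"spin": 0},{"delta_pos": [0,0,0],"spin": 0},{"delta_pos": [0,0,0],"spin": 0},{"delta_pos": [0,0,0],"spin": 0},{"delta_pos": [0,0,0],"spin": 0},{"delta_pos": [0,0,0],"spin": 0},{"delta_pos": [0,0,0],"spin": 0}])

```text
time: 16.53
tool_pos: [0.5391, -0.2145, 0.0942]
tcp_rot: [0.838, -0.546, 0.001, -0.001]
contact_force: [-1.7, 1.2, 13.2]
finger_gap: 0.0129
finger_force: 30.0
```

Run:
```python
from h import *
for n,c,s in(("top",(303,229),40),("side",(285,242),40)):
    im=[];
    for k in range(6): im.append(robot.snapshot(n)[0].astype(float))
    m=np.mean(im,0); np.save(f"pics/{n}3.npy",m); cv2.imwrite(f"pics/{n}3.png",m)
a=cv2.resize(np.load("pics/top3.npy")[215:243,262:342].astype(np.uint8),(800,280),interpolation=cv2.INTER_CUBIC)
b=cv2.resize(np.load("pics/side3.npy")[215:271,240:330].astype(np.uint8),(514,320),interpolation=cv2.INTER_CUBIC)
o=np.zeros((600,800,3),np.uint8);o[:280]=a;o[280:,:514]=b;cv2.imwrite("pics/c6.png",o)
for v in range(226,234):  # greenness along vial
    r=np.load("pics/top3.npy")[v,288:320]; print(v,(np.minimum(r[:,1],r[:,2])-r[:,0]).round().astype(int))
```

```text
226 [  1   0  33 131 178 181 181 181 180 181 160 127 167 182 180 173 124  47
  11   9  14  34  47  74 111 114 113 106  61   7   0   3]
227 [  1   0  32 128 178 177 175 177 175 177 155 126 161 173 170 165 125  48
  10   7   7  18  29  64 106 113 114 109  64   7   0   2]
228 [  3   1  25  92 115 114 115 121 121 121 110  86 116 126 128 136 134 100
  59  36  27  38  53  80  97  97 100 100  62   7   0   2]
229 [ 3  2 10 26 30 30 33 37 36 35 30 22 35 40 42 51 61 80 77 51 42 48 50 52
 51 50 53 62 45  6  1  3]
230 [ 3  3  4  4  4  3  3  4  3  3  2  2  4  4  4  8 11 15 16 12 12 14 14 13
 13 13 14 19 16  4  2  2]
231 [8 7 6 5 5 6 6 6 6 6 6 6 4 3 2 4 3 4 3 4 4 4 4 4 4 4 4 5 6 4 4 4]
232 [ 9  8  7  6  7  8  9  9  9  9  9 10  8  7  7  7  7  7  7  6  6  6  6  7
  7  6  6  7  7  7  7  7]
233 [5 5 4 3 3 4 4 4 4 4 3 5 5 6 6 5 5 5 5 5 5 5 6 6 6 6 6 6 7 7 6 7][ WARN:0@3.871] global loadsave.cpp:1063 imwrite_ Unsupported depth image for selected encoder is fallbacked to CV_8U.
```

View pics/c6.png

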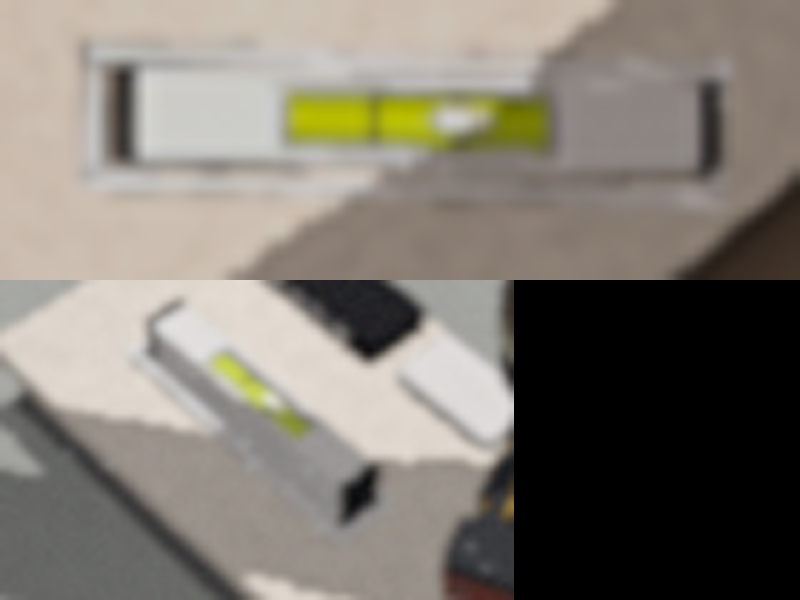

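The crop shows the vial spanning 290.6–316.1 px, with its centre at 303.3. The left line is at 299, and the bubble's centre is at about 307.5, which is about 11 mm towards the knob. The foot needs about 1.2 rad anticlockwise, and I'll keep pressing down as I turn.

>>> jog_arm(rows=[{"delta_pos": [0,0,0.0005],"spin": -0.05},{"delta_pos": [0,0,0.0006],"spin": -0.1},{"delta_pos": [0,0,0.0006],"spin": -0.1},{"delta_pos": [0,0,0.0006],"spin": -0.1},{"delta_pos": [0,0,0.0006],"spin": -0.1},{"delta_pos": [0,0,0.0006],"spin": -0.1},{"delta_pos": [0,0,0.0006],"spin": -0.05},{"delta_pos": [0,0,0],"spin": 0}])

```text
time: 17.8
tool_pos: [0.5392, -0.2148, 0.0933]
tcp_rot: [0.942, -0.334, 0.002, -0.001]
contact_force: [-0.4, -1.1, 12.8]
finger_gap: 0.0126
finger_force: 30.0
```

```bash
cat >> h.py <<'E'
def bub(n=6):
    m=np.mean([robot.snapshot("top")[0].astype(float) for _ in range(n)],0)
    np.save("pics/b.npy",m)
    for v in(226,227,228):
        r=m[v,286:322]; print(v,(np.minimum(r[:,1],r[:,2])-r[:,0]).round().astype(int))
E
python3 - <<'E'
from h import *
go([.5378,-.2141,.092],-86)
print(robot.observe()["wrist_torque"])
E
```

```text
pos [ 0.5392 -0.2148  0.0933] yaw -129.06 q7 -1.42 delta [-0.006  0.001  0.005] spin -0.9568402363462414 F [-0.4 -1.1 12.8] gap 0.0126
[0.20615678 0.72109397 0.16192761]
```

>>> jog_arm(rows=[{"delta_pos": [0,0,0.0006],"spin": -0.1},{"delta_pos": [0,0,0.0006],"spin": -0.1},{"delta_pos": [0,0,0.0006],"spin": -0.1},{"delta_pos": [0,0,0.0006],"spin": -0.1},{"delta_pos": [0,0,0.0006],"spin": -0.1},{"delta_pos": [0,0,0.0006],"spin": -0.1},{"delta_pos": [0,0,0.0006],"spin": -0.1},{"delta_pos": [0,0,0],"spin": 0}])

```text
time: 18.47
tool_pos: [0.5391, -0.2152, 0.0923]
tcp_rot: [0.998, -0.065, 0.002, 0.0]
contact_force: [-2.0, 0.3, 11.9]
finger_gap: 0.0127
finger_force: 30.0
```

>>> jog_arm(rows=[{"delta_pos": [0,0,0.0006],"spin": -0.1},{"delta_pos": [0,0,0.0006],"spin": -0.1},{"delta_pos": [0,0,0],"spin": 0},{"delta_pos": [0,0,0],"spin": 0},{"delta_pos": [0,0,0],"spin": 0},{"delta_pos": [0,0,0],"spin": 0},{"delta_pos": [0,0,0],"spin": 0},{"delta_pos": [0,0,0],"spin": 0}])

```text
time: 19.13
tool_pos: [0.539, -0.2153, 0.0919]
tcp_rot: [1.0, 0.011, 0.001, 0.001]
contact_force: [-1.3, -0.3, 13.1]
finger_gap: 0.0128
finger_force: 30.0
```

>>> jog_arm(rows=[{"delta_pos": [0,0,0],"spin": 0},{"delta_pos": [0,0,0],"spin": 0},{"delta_pos": [0,0,0],"spin": 0},{"delta_pos": [0,0,0],"spin": 0},{"delta_pos": [0,0,0],"spin": 0},{"delta_pos": [0,0,0],"spin": 0},{"delta_pos": [0,0,0],"spin": 0},{"delta_pos": [0,0,0],"spin": 0}])

```text
time: 19.8
tool_pos: [0.539, -0.2153, 0.0919]
tcp_rot: [1.0, 0.011, 0.001, 0.001]
contact_force: [-1.0, -0.6, 13.6]
finger_gap: 0.0126
finger_force: 30.0
```

>>> jog_arm(rows=[{"delta_pos": [0,0,0],"spin": 0},{"delta_pos": [0,0,0],"spin": 0},{"delta_pos": [0,0,0],"spin": 0},{"delta_pos": [0,0,0],"spin": 0},{"delta_pos": [0,0,0],"spin": 0},{"delta_pos": [0,0,0],"spin": 0},{"delta_pos": [0,0,0],"spin": 0},{"delta_pos": [0,0,0],"spin": 0}])

```text
time: 20.47
tool_pos: [0.539, -0.2153, 0.0919]
tcp_rot: [1.0, 0.011, 0.001, 0.001]
contact_force: [-1.7, -0.6, 13.1]
finger_gap: 0.0125
finger_force: 30.0
```

Run:
```python
from h import *
bub(); go([.5378,-.2141,.092],-86); print(robot.observe()["time"])
```

```text
226 [  2   2   0  -4  26 146 181 179 177 178 179 179 166 134 106  56  19  16
  15  15  35  86 122 163 176 173 171 172 172 167 111  18  -3   2   4   5]
227 [  3   2   1  -4  25 143 177 175 174 174 173 176 161 133 105  59  24  18
  15  13  24  74 114 152 162 158 159 159 161 161 114  20  -3   1   4   4]
228 [  4   4   2  -1  21 100 116 113 112 112 112 113 112  99  98  92  70  64
  61  60  70  98 106 134 144 142 141 137 140 150 106  19  -2   1   3   4]
pos [ 0.539  -0.2153  0.0919] yaw -88.71 q7 -0.84 delta [-0.005 -0.005 -0.   ] spin -0.060199021688471376 F [-1.6 -0.6 13.7] gap 0.0131
20.7667
```

>>> jog_arm(rows=[{"delta_pos": [0,0,0.0006],"spin": -0.1},{"delta_pos": [0,0,0],"spin": 0},{"delta_pos": [0,0,0],"spin": 0},{"delta_pos": [0,0,0],"spin": 0},{"delta_pos": [0,0,0],"spin": 0},{"delta_pos": [0,0,0],"spin": 0},{"delta_pos": [0,0,0],"spin": 0},{"delta_pos": [0,0,0],"spin": 0}])

```text
time: 21.43
tool_pos: [0.539, -0.2153, 0.0918]
tcp_rot: [0.999, 0.051, 0.001, 0.001]
contact_force: [-0.8, -0.8, 12.9]
finger_gap: 0.0133
finger_force: 30.0
```

>>> jog_arm(rows=[{"delta_pos": [0,0,0],"spin": 0},{"delta_pos": [0,0,0],"spin": 0},{"delta_pos": [0,0,0],"spin": 0},{"delta_pos": [0,0,0],"spin": 0},{"delta_pos": [0,0,0],"spin": 0},{"delta_pos": [0,0,0],"spin": 0},{"delta_pos": [0,0,0],"spin": 0},{"delta_pos": [0,0,0],"spin": 0}])

```text
time: 22.1
tool_pos: [0.5391, -0.2154, 0.0918]
tcp_rot: [0.999, 0.051, 0.001, 0.001]
contact_force: [-1.7, -1.4, 13.6]
finger_gap: 0.0125
finger_force: 30.0
```

>>> jog_arm(rows=[{"delta_pos": [0,0,0],"spin": 0},{"delta_pos": [0,0,0],"spin": 0},{"delta_pos": [0,0,0],"spin": 0},{"delta_pos": [0,0,0],"spin": 0},{"delta_pos": [0,0,0],"spin": 0},{"delta_pos": [0,0,0],"spin": 0},{"delta_pos": [0,0,0],"spin": 0},{"delta_pos": [0,0,0],"spin": 0}])

```text
time: 22.77
tool_pos: [0.5391, -0.2153, 0.0918]
tcp_rot: [0.999, 0.051, 0.001, 0.001]
contact_force: [-0.8, -1.2, 13.6]
finger_gap: 0.0124
finger_force: 30.0
```

Run:
```python
from h import *
bub(); go([.5378,-.2141,.092],-86); print(robot.observe()["time"])
```

```text
226 [  2   2   0  -4  25 144 181 178 178 179 178 177 167 128  82  40  18  16
  15  15  35  91 125 162 174 173 171 173 172 167 110  17  -3   1   4   4]
227 [  3   2   1  -4  25 143 177 175 174 173 172 176 163 124  74  34  19  18
  15  14  32  88 121 152 160 160 158 160 160 159 114  19  -4   1   3   4]
228 [  4   4   2  -1  21 101 116 113 112 111 112 114 112 100  89  78  67  64
  62  64  81 109 107 134 143 142 139 137 140 149 106  18  -2   1   3   3]
pos [ 0.539  -0.2153  0.0917] yaw -84.21 q7 -0.78 delta [-0.004 -0.005 -0.001] spin 0.03979648863834579 F [-1.6 -1.1 12.6] gap 0.0131
23.0667
```

The bubble is now symmetric between the lines and has settled. The press is steady at about 13 N with the knob gripped, so I'm handing in.

```bash
python3 -c "
from plant import robot
print(robot.sign_off())"
```

```text
the job is handed in; nothing more can be done
None
```

I handed the job in at about 23 s of the 72 s allowed: the level (the left-hand one) is released in its pocket, vial up, and the arm is still gripping the knob and pressing it down with about 13 N. By my image measurement the bubble is centred between the lines; `sign_off()` gave no verdict.

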